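Weigh a cassette basket on the spring scale

ROBOT

A 7-joint arm with a two-finger parallel gripper is mounted at the origin on the work surface. World frame = base frame: x ahead of the robot, y to its left, z up, the work surface at z = 0. Lengths are in m, angles in rad, forces in N, time in s.
With the tool pointing down it reaches from about 0.35 to 0.9 m from the base axis. Payload 8.1 kg.
Tool frame: the origin (TCP) lies midway between the tips of the shut fingers; the grasp point (between the pads) lies 19 mm behind it; z points along the fingers, y is the line along which they close (so a half turn about z gives the same grasp; the last joint's range is limited). The gripper opens to 92 mm and grips with 3 to 60 N. Pads are 19 mm wide; open, the fingers measure 130 mm over their backs; the gripper's body (75 mm by 190 mm) begins 47 mm behind the grasp point.
Start: joints at [-1.323, 0.434, 0.025, 1.573, -0.012, 1.134, -0.075], TCP at [0.215, 0.587, 0.227] pointing down, gripper open.
Joint ranges: [-2.62, 2.62], [-0.44, 2.09], [-1.27, 1.32], [0.08, 2.57], [-1.32, 4.46], [0.12, 2], [-2.74, 2.74]. Speed limits (rad/s): [2.22, 2.22, 3.01, 3.01, 3.14, 3.14, 3.14].

INTERFACE

Orientations are given as a rotation vector (axis times angle).
In Python, from cell import arm gives the robot as it stands.
- The arm moves only by the tool arm_command, never from a script. Its arguments are lists of equal length, an entry for each row: "dp": the shift along the tool's x, y, z in units of 25 mm (1.0 is 25 mm), a list of three; "angular": the turn, a rotation vector about the tool's x, y, z in units of 0.15 rad (1.0 is 0.15 rad), a list of three; "claw": the opening, from 0 (shut) to 1 (fully open). In form: {"dp": [[x, y, z], ...], "angular": [[rx, ry, rz], ...], "claw": [claw, ...]}. A call has 1 to 10 rows; each row shifts and turns the commanded pose from where the row before left it, along the tool's axes as they then stand; what a row does not reach is not made up. A row lasts 1/10 s, in which the tool goes at most 50 mm and 8.59 degrees, less where a joint would pass 70% of its speed; a pose out of reach is approached as far as the arm can. A call with a number of a shift or a turn outside -1 to 1 is refused whole. A call with a gripper value outside its range is refused whole. The fingers move at their own pace and stop on an object; "force" is the grip in N (left out, the last holds). Time passes only in rows, so rows that do not move let the fingers close. It gives the time, the measured TCP pose, the force, the opening and the grip force at its end, in the units of the state.
- arm.observe(): the state, without advancing time (a new reading comes with each control period).
- arm.get_image(name): name is "scene" or "side" or "wrist"; returns a dict with "frame" (420x560x3 uint8, red, green, blue), "z_map" (420x560 float32, m along the optical axis (not along the pixel's ray), 0 where there is no reading), "K" (3x3 intrinsics, pixels), "R" (3x3) and "t" (3): a world point X has camera coordinates R X + t. Camera axes: x right, y down, z forward; pixel columns grow to the right and rows downward; lengths in m; the calibration is good to about 2 mm. A picture is of the moment at which its call begins.
- arm.sign_off(): hands the job in; it is judged then, once.
The state is a dict: "clock": time; "joints": joint angles; "dq": joint speeds; "joint_efforts": joint torques, N m; "position": TCP position; "ee_rot": TCP orientation; "force": force on the tool from outside, world axes, zero at the start; "ft_torque": the same for the moment, N m; "width": opening from 0.0 (shut) to 1.0 (fully open); "gripper_force": force on a finger pad.
Only numpy, scipy, OpenCV 4.12 (cv2) and the standard library are available. Lean on these libraries where they do the work, as an engineer would, in place of code of your own. Each camera call takes 0.05 s, during which the arm holds its last target. There are 200 camera calls.

TASK

Weigh the cassette basket that stands on the hot plate: hang it by the crossbar of its bail on the hook of the spring scale, let go and leave it hanging there until it has been still for about two seconds, then take it off and set it down gently inside the rim of the cold plate. The scale is delicate: ease the weight onto the hook and off it again so that the hook never drops, bounces or springs up, also not at the moment you let go, and do not lean on it. Keep the basket upright and leave the other things where they are.

Things in the scene. Friction and masses are not known exactly. Their poses are not given: they have to be found in the camera images.
- basket: Loose steel basket with white cassettes, 56 (x) x 68 (y) x 40 mm high, 0.12 to 0.54 kg (unknown filling). Origin: centre of its underside; z up. A rigid bail of flat strip stands on it: two uprights at y = +-32 mm joined by a crossbar (see bar), on whose middle stands a black square grip post, 16 x 16 mm, from 105 to 152 mm above the origin. The same after half a turn.
- bar (a point): Middle of the underside of the basket's crossbar, 100 mm above the basket's origin; axes as the basket's. The crossbar is flat, along y, 10 mm wide (x) and 5 mm thick; under it the bail is open, 60 mm high down to the basket's rim and 62 mm wide. This underside rests on the hook's seat.
- grip (a point): Point in the middle of the basket's black grip post, 136 mm above the basket's origin, where it is best gripped from above: fingertips that reach 19 mm below it stay 12 mm clear of the crossbar. Axes as the basket's.
- seat (a point): Middle of the hook's flat seat, upper surface; 230 mm above the table when empty. x runs level from the hook's tip to the mast (the open end points along -x, towards the robot and to its right), z up. The basket's crossbar must lie across it, along y. The seat is 20 mm long (x -10 to +10 mm), between an upturned tip in front and a heel behind, both 10 mm higher than the seat.
- gauge (a joint): How far the hook's sprung carriage has sunk, m: 0 empty, 0.100 lower stop. Spring 60 N/m, 0.2 N preload (F newtons hang at (F-0.2)/60), lightly damped: a disturbed load bobs for about 2 s. The hook never tilts. It should not move faster than about 0.07 m/s up or down; letting go while the load is out of balance by about 0.5 N (8 mm) or more can make it do so.
- scale: The scale's fixed stand: base plate 130 x 150 x 18 mm (x -75 to +55 mm) and an aluminium mast 30 x 50 mm with a grey head, 363 mm high in all. Origin on the table under the mast; x as the hook's x (the hook's seat is at x = -120 mm). The hook is a steel strip 14 mm wide (y), 6 mm thick, tip 4 mm thick; its shank runs, level with the tip's top, to a carriage whose face is 79 mm behind the seat.
- hotplate: Fixed hot plate, white case with a dark flat steel top, 170 x 150 x 36 mm; the basket stands on its top at the start. Origin: centre of its underside.
- coldplate: Fixed cold plate, white case 160 x 160 x 28 mm with a square aluminium recess on top: inside 102 x 102 mm, its rim 6 mm wide and 8 mm above the recess floor. Origin: centre of its underside.
- recess (a point): Centre of the recess floor of the cold plate, 32 mm above the table; axes as the cold plate's. The basket's underside goes here.
- reagent_bottle: Bystander: white bottle with a red cap, diameter 60, 130 mm high; origin centre of underside.
- beaker: Bystander: glass beaker, diameter 68, 85 mm high; origin centre of underside.
- dish: Bystander: low glass dish, diameter 90, 16 mm high; origin centre of underside.
- brush: Bystander: small brush, 150 mm long, lying along its x; origin under its middle.
- mould: Bystander: small steel mould, 35 x 26 x 12 mm; origin centre of underside.
- weight: Bystander: steel knob weight, diameter 32, 45 mm high; origin centre of underside.
- slide_box: Bystander: grey slide box, 70 x 30 x 35 mm; origin centre of underside.
There are look-alikes about, which are no part of the job. Leave any red look-alike of the coldplate alone.

How it is judged:
By the outcome, as a careful person would: the job done as asked, in the order asked, and still so for the second after the job is handed in, with the robot touching nothing.
It also fails if it takes over 72 s, if anything falls off the work surface, if the arm or the gripper's body presses on something with over 40 N, if the wrist force passes 120 N, or if a joint passes its speed limit or range.

## Working session

There is one attempt and no reset: what is moved stays moved. The work goes in short steps, Python scripts to look and compute and a tool call to move; the robot and the scene stay as the last step left them, time stands still between calls to the robot, and variables do not carry over. Pictures are saved under pics/ and viewed, at most 10 in all, crops included, and the job is handed in when it is done.

Besides the shell and the picture viewer there is one more tool, called after "Request:" as name(argument=value, ...) on one line, values as JSON. arm_command: Moves the arm, as the interface text tells. Its arguments: {"type":"object","properties":{"dp":{"type":"array","items":{"type":"array","items":{"type":"number"}}},"angular":{"type":"array","items":{"type":"array","items":{"type":"number"}}},"claw":{"type":"array","items":{"type":"number"}},"force":{"type":"number"}},"required":["dp","angular","claw"]}

```bash
mkdir -p pics; cat > h.py <<'E'
import numpy as np, cv2
from cell import arm
def shot(n, fn=None):
    d=arm.get_image(n); np.savez(f'/tmp/{n}.npz',**d)
    if fn: cv2.imwrite('pics/'+fn, d['frame'][:,:,::-1])
    return d
def cloud(d):
    K=np.array(d['K']);z=d['z_map'];v,u=np.mgrid[:z.shape[0],:z.shape[1]]
    c=np.stack([(u-K[0,2])/K[0,0]*z,(v-K[1,2])/K[1,1]*z,z],-1)
    return (c-np.array(d['t']))@np.array(d['R'])
E
python3 - <<'E'
from h import *
a=shot('scene');b=shot('side')
cv2.imwrite('pics/a.png',np.vstack([a['frame'],b['frame']])[:,:,::-1][:, :] if 0 else cv2.resize(np.hstack([a['frame'],b['frame']])[:,:,::-1],(800,300)))
cv2.imwrite('pics/s.png',a['frame'][:,:,::-1]);cv2.imwrite('pics/d.png',b['frame'][:,:,::-1])
for d in(a,b):print(d['K'],d['R'],d['t'],-np.array(d['R']).T@np.array(d['t']))
print(arm.observe())
E
```

```text
[[381.4237944    0.         285.42326911]
 [  0.         381.4237944  209.13242015]
 [  0.           0.           1.        ]] [[ 5.60527585e-01  8.28135701e-01  2.94830987e-04]
 [ 4.69150226e-01 -3.17253143e-01 -8.24165341e-01]
 [-6.82427206e-01  4.62105728e-01 -5.66349189e-01]] [-0.24585981 -0.16794373  1.50719932] [ 1.24515587 -0.54616083  0.7152602 ]
[[388.27215402   0.         276.15424582]
 [  0.         388.27215402 205.78755511]
 [  0.           0.           1.        ]] [[ 0.99583928 -0.09107726  0.00301062]
 [-0.05080607 -0.58233389 -0.81136058]
 [ 0.07564968  0.80783177 -0.58453824]] [-0.57574218  0.12803895  1.20370356] [ 0.48879205 -0.95026558  0.80922985]
{'clock': 0.1, 'joints': array([-1.32259935,  0.43516816,  0.02499672,  1.57398788, -0.01157529,
        1.13396814, -0.0751262 ]), 'dq': array([ 9.57434843e-04, -1.00584471e-03,  8.44805656e-04, -3.19369309e-03,
        3.69183872e-03,  8.62890207e-04,  9.55018562e-05]), 'joint_efforts': array([ 2.77817395e-03, -6.69126034e+01,  9.87840369e-01, -3.15139961e+01,
       -6.05292292e-02,  3.76304076e-02,  5.17286207e-05]), 'position': array([0.21469732, 0.58650063, 0.22602153]), 'ee_rot': array([-5.48358630e-01, -3.09327913e+00,  2.17495044e-03]), 'force': array([-0.12145083, -0.74610556,  0.42458234]), 'ft_torque': array([ 0.04957168,  0.02556853, -0.03450906]), 'gripper_force': 0.0, 'width': 1.0029045043887548}
```

View pics/s.png

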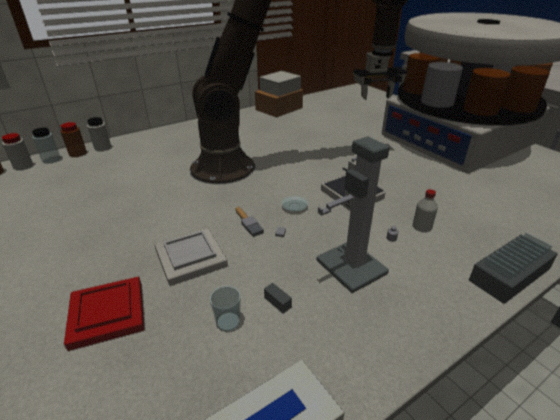

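View pics/d.png

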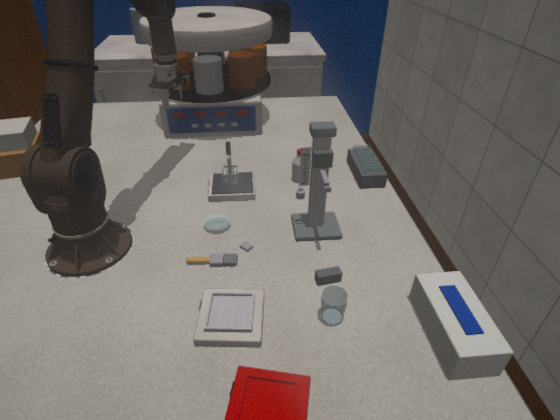

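The scene view shows the cold plate at (190,252), a red look-alike at (105,308), and the scale mast at (360,210) with its hook tip at (323,210). The hot plate and basket are partly hidden behind the mast at (352,185). The side view shows the basket's post at (228,148) on the hot plate (232,186), the scale at (318,180) and the cold plate at (231,315).

```bash
cat > m.py <<'E'
from h import *
L=lambda n:dict(np.load(f'/tmp/{n}.npz'))
def rect(p):
    r=cv2.minAreaRect((p[:,:2]*1000).astype(np.float32));return np.round(r[0],1),np.round(r[1],1),round(r[2],1)
E
python3 - <<'E'
from m import *
for n in('side','scene'):
    d=L(n);P=cloud(d);ok=d['z_map']>0;f=d['frame'].astype(int)
    print(n,ok.mean())
    R={'side':dict(hot=(195,165,270,205),bask=(205,135,258,195),cold=(190,280,275,350),scale=(285,115,350,245)),
       'scene':dict(hot=(318,160,388,208),bask=(318,150,388,208),cold=(150,225,232,285),scale=(312,130,392,290))}[n]
    def reg(k):
        u0,v0,u1,v1=R[k];m=np.zeros_like(ok);m[v0:v1,u0:u1]=1;return m&ok
    for k,lo,hi in(('hot',.030,.042),('bask',.065,.085),('bask',.085,.13),('bask',.13,.15),('bask',.15,.2),('cold',.02,.029),('cold',.0295,.0345),('cold',.037,.043),('scale',.012,.023),('scale',.06,.2),('scale',.3,.355),('scale',.357,.37),('scale',.2,.25)):
        m=reg(k)&(P[...,2]>lo)&(P[...,2]<hi)
        if m.sum()>5:
            q=P[m];print(k,lo,hi,m.sum(),*rect(q),'z',np.round(np.median(q[:,2]),4),np.round(q.mean(0),3), q.min(0).round(3),q.max(0).round(3))
a=L('scene')['frame'];b=L('side')['frame']
A=cv2.resize(a[120:290,300:400],None,fx=3.5,fy=3.5,interpolation=2);B=cv2.resize(b[100:250,195:350],None,fx=2.8,fy=2.8,interpolation=2)
o=np.zeros((600,800,3),np.uint8);o[:595,:350]=A;o[:420,354:354+434]=B
cv2.imwrite('pics/z.png',o[:,:,::-1])
E
```

```text
side 0.9958333333333333
hot 0.03 0.042 769 [437.2 282.5] [150.2 166.5] 88.8 z 0.0362 [0.44  0.27  0.036] [0.353 0.207 0.03 ] [0.52  0.357 0.042]
bask 0.065 0.085 124 [433.1 309.6] [75.4 55.2] 88.6 z 0.0715 [0.433 0.306 0.072] [0.405 0.272 0.065] [0.46  0.348 0.084]
bask 0.085 0.13 39 [433.1 306.1] [73.5 10.1] 89.2 z 0.109 [0.433 0.285 0.108] [0.428 0.269 0.087] [0.439 0.343 0.129]
bask 0.13 0.15 23 [433.4 290.5] [10.9 30.8] 0.5 z 0.1421 [0.433 0.291 0.141] [0.428 0.275 0.131] [0.439 0.306 0.15 ]
bask 0.15 0.2 56 [433.6 307.9] [22.3 15.2] 84.4 z 0.1721 [0.433 0.304 0.172] [0.425 0.297 0.151] [0.441 0.32  0.191]
cold 0.02 0.029 1286 [ 434.  -313.2] [162.6 163.1] 83.9 z 0.0274 [ 0.435 -0.337  0.027] [ 0.348 -0.402  0.02 ] [ 0.523 -0.227  0.029]
cold 0.0295 0.0345 1482 [ 435.2 -315.7] [156.2 154.7] 84.6 z 0.0318 [ 0.435 -0.315  0.032] [ 0.353 -0.4    0.03 ] [ 0.518 -0.233  0.034]
cold 0.037 0.043 409 [ 435.3 -312.4] [119.3 114.4] 83.7 z 0.0399 [ 0.436 -0.318  0.04 ] [ 0.374 -0.375  0.037] [ 0.496 -0.247  0.043]
scale 0.012 0.023 1031 [750.1 227.2] [561.3 213.3] 73.5 z 0.018 [0.71  0.033 
[... 1236 characters left out ...]
3.7 z 0.0384 [ 0.443 -0.321  0.039] [ 0.373 -0.379  0.037] [ 0.499 -0.255  0.042]
scale 0.012 0.023 1609 [417.2 319.9] [ 241.7 1019.2] 43.1 z 0.0162 [0.703 0.04  0.016] [ 0.128 -0.037  0.012] [0.789 0.752 0.023]
scale 0.06 0.2 1064 [568.4 142.5] [ 65.2 414.1] 52.5 z 0.1377 [0.713 0.035 0.135] [0.406 0.023 0.06 ] [0.739 0.291 0.2  ]
scale 0.3 0.355 603 [722.   25.2] [81.5 41.3] 34.1 z 0.3358 [0.724 0.028 0.331] [0.678 0.013 0.3  ] [0.749 0.065 0.355]
scale 0.357 0.37 335 [712.9  39.3] [50.  69.3] 89.7 z 0.361 [0.716 0.036 0.361] [0.678 0.014 0.357] [0.748 0.064 0.363]
scale 0.2 0.25 597 [710.3 -23.5] [ 87.3 145.2] 12.4 z 0.2309 [ 0.718 -0.004  0.228] [ 0.652 -0.096  0.2  ] [0.74  0.056 0.25 ]
```

View pics/z.png

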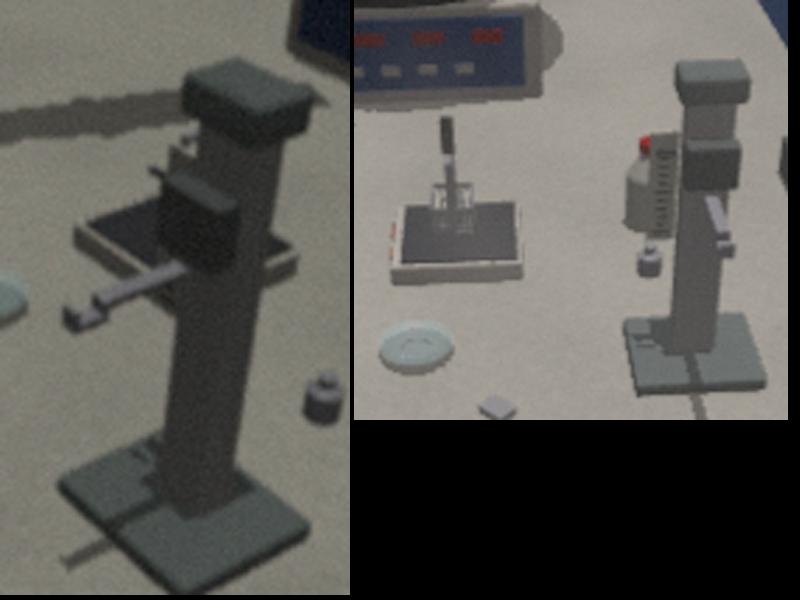

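The crop shows the hook: its tip at crop (75,315), with the shank running back to the carriage. The opening faces roughly world -y. I'll measure the hook and the scale's yaw.

```bash
python3 - <<'E'
from m import *
np.set_printoptions(suppress=True,precision=4)
for n in('side','scene'):
    d=L(n);P=cloud(d);x,y,z=P[...,0],P[...,1],P[...,2];ok=d['z_map']>0
    m=ok&(abs(x-.71)<.1)&(y>-.06)&(y<.14)&(z>.012)&(z<.024);print(n,'base',*rect(P[m]))
    m=ok&(abs(x-.71)<.06)&(y<.005)&(y>-.14)&(z>.2)&(z<.26);q=P[m];print('hook',len(q),*rect(q))
    t=q[np.argsort(q[:,1])]
    for a in np.arange(-.12,.0,.008):
        s=t[(t[:,1]>=a)&(t[:,1]<a+.008)]
        if len(s):print(round(a,3),len(s),'x',s[:,0].min(),s[:,0].max(),'z',s[:,2].min(),s[:,2].max(), 'top', np.median(s[s[:,2]>s[:,2].max()-.003],0))
    m=ok&(abs(x-.71)<.05)&(abs(y)<.05)&(z>.25)&(z<.32);q=P[m];print('carriage',q.min(0),q.max(0))
rs=[arm.observe()['force'] for _ in range(5)];print(rs)
E
```

```text
side base [712.   32.1] [150.7 133.4] 0.0
hook 187 [712.4 -43.8] [97.3 52.5] 89.9
-0.096 19 x 0.7039157719180312 0.7178852355477823 z 0.22596885477570686 0.24204573316970823 top [ 0.709  -0.0895  0.2397]
-0.088 9 x 0.7036189945927669 0.7159388020417102 z 0.22390970569790852 0.23969597327683412 top [ 0.713  -0.0856  0.2388]
-0.08 3 x 0.7042405318816213 0.7161047264114638 z 0.22943072924412047 0.23208527571355153 top [ 0.7049 -0.074   0.2301]
-0.072 18 x 0.7039147102635295 0.7174093079525437 z 0.22426231847062078 0.24252044220502547 top [ 0.7082 -0.0669  0.2416]
-0.064 19 x 0.7043358082198697 0.7184170428905688 z 0.2294062714069533 0.24196984780945338 top [ 0.7125 -0.0587  0.2398]
-0.056 8 x 0.7055074105620908 0.7168797623138501 z 0.2381003265070175 0.2425747766302268 top [ 0.7094 -0.0529  0.2411]
-0.048 11 x 0.7043920204938391 0.7183001986393635 z 0.2352089126698126 0.24266664165990648 top [ 0.713  -0.0434  0.2404]
-0.04 6 x 0.7053320310678933 0.7177895514085244 z 0.2399329229333114 0.24181451168495607 top [ 0.7103 -0.0368  0.2406]
-0.032 11 x 0.7040517248372017 0.7161375506291777 z 0
[... 1555 characters left out ...]
065352328 0.7191774967691521 z 0.23458397362036595 0.24029968304498042 top [ 0.7114 -0.0274  0.2384]
-0.024 17 x 0.7036914073571957 0.7197933397876649 z 0.2335506941028894 0.23926997748044052 top [ 0.713  -0.0199  0.238 ]
-0.016 19 x 0.7034742677642525 0.7188125766496202 z 0.23346554139644987 0.2396025261809353 top [ 0.7129 -0.0114  0.2383]
-0.008 69 x 0.687850980883832 0.7394431454189265 z 0.2338130200649248 0.2599002800338595 top [ 0.7187 -0.0008  0.2588]
carriage [ 0.6602 -0.0036  0.25  ] [0.7414 0.0498 0.3199]
[array([-0.1215, -0.7461,  0.4246]), array([-0.1215, -0.7461,  0.4246]), array([-0.1215, -0.7461,  0.4246]), array([-0.1215, -0.7461,  0.4246]), array([-0.1215, -0.7461,  0.4246])]
```

Request:
arm_command(dp=[[0, 0, 0], [0, 0, 0], [0, 0, 0], [-0.73, -0.93, 0], [-0.73, -0.93, 0], [-0.73, -0.93, 0], [-0.73, -0.93, 0], [-0.73, -0.93, 0], [-0.73, -0.93, 0], [-0.73, -0.93, 0]], angular=[[0, 0, -0.8], [0, 0, -0.8], [0, 0, -0.73], [0, 0, 0], [0, 0, 0], [0, 0, 0], [0, 0, 0], [0, 0, 0], [0, 0, 0], [0, 0, 0]], claw=[1, 1, 1, 1, 1, 1, 1, 1, 1, 1], force=25)

```text
clock: 1.1
position: [0.3429, 0.4228, 0.2265]
ee_rot: [-0.002, -3.141, 0.001]
force: [0.1, -0.5, 0.6]
width: 1.004
gripper_force: 0.0
```

Request:
arm_command(dp=[[-0.73, -0.93, 0], [-0.73, -0.93, 0], [-0.73, -0.93, 0], [-0.73, -0.93, 0], [-0.73, -0.93, 0], [0, 0, 0], [0, 0, 0], [0, 0, 0]], angular=[[0, 0, 0], [0, 0, 0], [0, 0, 0], [0, 0, 0], [0, 0, 0], [0, 0, 0], [0, 0, 0], [0, 0, 0]], claw=[1, 1, 1, 1, 1, 1, 1, 1])

```text
clock: 1.9
position: [0.4326, 0.3085, 0.2265]
ee_rot: [-0.0, -3.141, -0.0]
force: [-1.0, 0.7, 0.8]
width: 1.0
gripper_force: 0.0
```

```bash
cat > st.py <<'E'
from h import *
np.set_printoptions(suppress=True,precision=4)
from scipy.spatial.transform import Rotation as Ro
def st():
    s=arm.observe();R=Ro.from_rotvec(s['ee_rot']).as_matrix()
    print('t',s['clock'],'p',s['position'],'ty',R[:,1],'tz',R[:,2],'F',s['force'],'T',s['ft_torque'],'w',round(s['width'],3),'gf',s['gripper_force'],'q',s['joints'])
    return s
E
python3 - <<'E'
from st import *
s=st();d=shot('wrist','w1.png');P=cloud(d);ok=d['z_map']>0
from m import rect
c=P[ok&(abs(P[...,0]-.433)<.06)&(abs(P[...,1]-.307)<.06)]
for lo,hi in((.07,.085),(.131,.145),(.18,.2)):
    q=c[(c[:,2]>lo)&(c[:,2]<hi)]
    if len(q)>5: print(lo,len(q),*rect(q),q.min(0),q.max(0),np.median(q[:,2]))
E
```

```text
t 1.9 p [0.4326 0.3085 0.2265] ty [0.     1.     0.0003] tz [-0.0007  0.0003 -1.    ] F [-1.0053  0.6708  0.7513] T [ 0.007   0.052  -0.0234] w 1.0 gf 0.0 q [-0.7651  0.2826  0.0577  1.8043 -0.0192  1.0555  0.8706]
0.07 454 [425.8 308.7] [68.  42.7] 89.0 [0.4043 0.2748 0.0702] [0.4477 0.3431 0.085 ] 0.0756559162051924
0.131 796 [431.5 308.9] [67.9 13.2] 88.8 [0.425  0.2749 0.1313] [0.4385 0.3429 0.1448] 0.14069128693636226
0.18 522 [432.3 309. ] [15.7 15.7] 0.4 [0.4245 0.3011 0.18  ] [0.4402 0.3169 0.1895] 0.18746414594776392
```

View pics/w1.png

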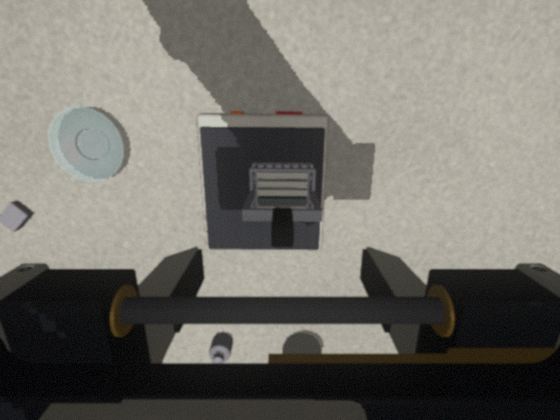

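The wrist view shows the post top at (283,225), centred between the fingers. The measured post centre is (0.432, 0.309) with its top at 0.188. Next I descend and close.

Request:
arm_command(dp=[[0, 0, 0.5], [0, 0, 0.5], [0, 0, 0.5], [0, 0, 0.5], [0, 0, 0.5], [0, 0, 0.44], [0, 0, 0], [0, 0, 0], [0, 0, 0], [0, 0, 0]], angular=[[0, 0, 0], [0, 0, 0], [0, 0, 0], [0, 0, 0], [0, 0, 0], [0, 0, 0], [0, 0, 0], [0, 0, 0], [0, 0, 0], [0, 0, 0]], claw=[1, 1, 1, 1, 1, 1, 1, 1, 0.5, 0.5])

```text
clock: 2.95
position: [0.4338, 0.3079, 0.1538]
ee_rot: [0.002, 3.141, 0.001]
force: [0.1, -0.4, -0.7]
width: 0.875
gripper_force: 0.0
```

Request:
arm_command(dp=[[0, 0, 0], [0, 0, 0], [0, 0, 0], [0, 0, 0], [0, 0, 0], [0, 0, 0], [0, 0, 0], [0, 0, 0], [0, 0, 0], [0, 0, 0]], angular=[[0, 0, 0], [0, 0, 0], [0, 0, 0], [0, 0, 0], [0, 0, 0], [0, 0, 0], [0, 0, 0], [0, 0, 0], [0, 0, 0], [0, 0, 0]], claw=[0.4, 0.3, 0, 0, 0, 0, 0, 0, 0, 0])

```text
clock: 3.95
position: [0.4333, 0.3075, 0.1531]
ee_rot: [-0.002, -3.141, 0.0]
force: [-0.3, -0.0, -1.3]
width: 0.174
gripper_force: 25.0
```

```bash
python3 -c "
from st import *
st()"
```

```text
t 3.95 p [0.4333 0.3075 0.1531] ty [ 0.0013  1.     -0.0003] tz [-0.0003 -0.0003 -1.    ] F [-0.3206 -0.0308 -1.2654] T [0.0141 0.0005 0.021 ] w 0.174 gf 24.996645748615265 q [-0.7578  0.3604  0.0521  1.8964 -0.0237  0.8858  0.8755]
```

Request:
arm_command(dp=[[0, 0, 0], [0, 0, -0.1], [0, 0, -0.3], [0, 0, -0.6], [0, 0, -0.7], [0, 0, -0.8], [0, 0, -0.8], [0, 0, -0.8], [0, 0, -0.5], [0, 0, -0.2]], angular=[[0, 0, 0], [0, 0, 0], [0, 0, 0], [0, 0, 0], [0, 0, 0], [0, 0, 0], [0, 0, 0], [0, 0, 0], [0, 0, 0], [0, 0, 0]], claw=[0, 0, 0, 0, 0, 0, 0, 0, 0, 0], force=50)

```text
clock: 4.95
position: [0.4339, 0.308, 0.2748]
ee_rot: [0.002, 3.14, 0.002]
force: [-0.5, -0.1, -1.5]
width: 0.171
gripper_force: 50.0
```

Request:
arm_command(dp=[[0, -0.2, 0], [0, -0.4, 0], [0, -0.6, 0], [0, -0.8, 0], [0, -0.8, 0], [0, -0.8, 0], [0, -0.8, 0], [0, -0.8, 0], [0, -0.8, 0], [0, -0.8, 0]], angular=[[0, 0, 0], [0, 0, 0], [0, 0, 0], [0, 0, 0], [0, 0, 0], [0, 0, 0], [0, 0, 0], [0, 0, 0], [0, 0, 0], [0, 0, 0]], claw=[0, 0, 0, 0, 0, 0, 0, 0, 0, 0])

```text
clock: 5.95
position: [0.4325, 0.1352, 0.2726]
ee_rot: [-0.004, -3.141, 0.001]
force: [0.2, 0.7, -0.7]
width: 0.169
gripper_force: 50.0
```

Request:
arm_command(dp=[[0, -0.8, 0], [0, -0.8, 0], [0, -0.8, 0], [0, -0.8, 0], [0, -0.8, 0], [0, -0.8, 0], [0, -0.8, 0], [0, -0.8, 0], [0, -0.8, 0], [0, -0.8, 0]], angular=[[0, 0, 0], [0, 0, 0], [0, 0, 0], [0, 0, 0], [0, 0, 0], [0, 0, 0], [0, 0, 0], [0, 0, 0], [0, 0, 0], [0, 0, 0]], claw=[0, 0, 0, 0, 0, 0, 0, 0, 0, 0])

```text
clock: 6.95
position: [0.4316, -0.0643, 0.2727]
ee_rot: [-0.004, -3.14, -0.0]
force: [0.9, 0.6, -1.8]
width: 0.167
gripper_force: 50.0
```

Request:
arm_command(dp=[[0, -0.8, 0], [0, -0.8, 0], [0, -0.8, 0], [0, -0.8, 0], [0, -0.8, 0], [0, -0.6, 0], [0, -0.4, 0], [0, -0.2, 0], [0, 0, 0], [0, 0, 0]], angular=[[0, 0, 0], [0, 0, 0], [0, 0, 0], [0, 0, 0], [0, 0, 0], [0, 0, 0.2], [0, 0, 0.5], [0, 0, 0.7], [0, 0, 0.7], [0, 0, 0.7]], claw=[0, 0, 0, 0, 0, 0, 0, 0, 0, 0])

```text
clock: 7.95
position: [0.4309, -0.193, 0.2728]
ee_rot: [-0.668, -3.069, -0.0]
force: [0.0, -0.2, -1.0]
width: 0.166
gripper_force: 50.0
```

Request:
arm_command(dp=[[0, 0, 0], [0, 0, 0], [0, 0, 0], [0, 0, 0], [0, 0, 0], [0, 0, 0], [0, 0, 0], [0, 0, 0], [0, 0, 0], [0, 0, 0]], angular=[[0, 0, 0.7], [0, 0, 0.7], [0, 0, 0.7], [0, 0, 0.8], [0, 0, 0.8], [0, 0, 0.8], [0, 0, 0.8], [0, 0, 0.8], [0, 0, 0.8], [0, 0, 0.57]], claw=[0, 0, 0, 0, 0, 0, 0, 0, 0, 0])

```text
clock: 8.95
position: [0.431, -0.1927, 0.2728]
ee_rot: [-2.196, -2.245, 0.0]
force: [0.2, 0.2, -0.9]
width: 0.173
gripper_force: 50.0
```

```bash
python3 - <<'E'
from st import *
st();F=[]
for i in range(15): arm.get_image('wrist');F.append(arm.observe()['force'])
F=np.array(F);print(F[:,2],F.mean(0),F.std(0));st()
E
```

```text
t 8.95 p [ 0.431  -0.1927  0.2728] ty [ 0.9998  0.022  -0.0008] tz [-0.0008  0.0005 -1.    ] F [ 0.1563  0.2051 -0.929 ] T [-0.1107  0.0492 -0.0099] w 0.173 gf 49.995662569999695 q [-0.2578  0.1439  0.6548  1.8982 -0.0968  1.1317  0.4554]
[-1.8587 -2.0254 -1.7147 -1.939  -1.7506 -1.2333 -2.1259 -1.2757 -1.5552
 -1.4373 -1.6038 -0.7301 -1.2    -1.2233 -1.7339] [-0.184  -0.0831 -1.5605] [0.4612 0.4736 0.3648]
t 9.7 p [ 0.4319 -0.1923  0.2732] ty [0.9996 0.0291 0.    ] tz [ 0.  0. -1.] F [ 0.5649 -0.5013 -1.7339] T [-0.1083  0.0578  0.0184] w 0.173 gf 49.99723792076111 q [-0.2581  0.1441  0.6537  1.8968 -0.0967  1.1319  0.4608]
```

Request:
arm_command(dp=[[0, 0.2, 0], [0, 0.5, 0], [0, 0.8, 0], [0, 0.9, 0], [0, 0.9, 0], [0, 0.9, 0], [0, 0.9, 0], [0, 0.9, 0], [0, 0.9, 0], [0, 0.9, 0]], angular=[[0, 0, 0.1], [0, 0, 0.1], [0, 0, 0], [0, 0, 0], [0, 0, 0], [0, 0, 0], [0, 0, 0], [0, 0, 0], [0, 0, 0], [0, 0, 0]], claw=[0, 0, 0, 0, 0, 0, 0, 0, 0, 0])

```text
clock: 10.7
position: [0.6289, -0.1916, 0.2724]
ee_rot: [-2.222, -2.221, 0.0]
force: [0.5, -0.4, -1.8]
width: 0.174
gripper_force: 50.0
```

Request:
arm_command(dp=[[0, 0.9, 0], [0, 0.9, 0], [0, 0.8, 0], [0, 0.5, 0], [0, 0.3, 0], [0, 0, 0], [0, 0, 0], [0, 0, 0]], angular=[[0, 0, 0], [0, 0, 0], [0, 0, 0], [0, 0, 0], [0, 0, 0], [0, 0, 0], [0, 0, 0], [0, 0, 0]], claw=[0, 0, 0, 0, 0, 0, 0, 0])

```text
clock: 11.5
position: [0.7114, -0.1925, 0.2734]
ee_rot: [-2.223, -2.22, -0.0]
force: [0.7, -0.6, -1.7]
width: 0.172
gripper_force: 50.0
```

```bash
python3 - <<'E'
from st import *
from m import rect
s=st();o=[]
for n in('scene','side'):
    d=shot(n);P=cloud(d);ok=d['z_map']>0
    K,R,t=d['K'],np.array(d['R']),np.array(d['t'])
    c=R@np.array([.71,-.13,.25])+t;u,v=(K@c)[:2]/c[2];print(n,u,v)
    u,v=int(u),int(v);o.append(cv2.resize(d['frame'][v-65:v+65,u-65:u+65],(400,400),interpolation=2))
    q=P[ok&(abs(P[...,0]-s['position'][0])<.045)&(abs(P[...,1]-s['position'][1])<.035)]
    for lo,hi in((.24,.263),(.17,.2)):
        b=q[(q[:,2]>lo)&(q[:,2]<hi)]
        if len(b)>8:print(lo,len(b),*rect(b),b.min(0),b.max(0))
cv2.imwrite('pics/h1.png',np.hstack(o)[:,:,::-1])
E
```

```text
t 11.5 p [ 0.7114 -0.1925  0.2734] ty [ 1.     -0.0017  0.    ] tz [ 0.      0.0001 -1.    ] F [ 0.6583 -0.5977 -1.6835] T [-0.0702  0.0239 -0.0219] w 0.172 gf 49.99735414981842 q [-0.1193  0.6475  0.5988  1.2093 -0.3532  1.3858  0.4451]
scene 306.1112280475755 209.2971122216841
0.24 143 [ 712.4 -195.1] [69.  14.4] 1.9 [ 0.678  -0.2023  0.2406] [ 0.7471 -0.1877  0.2626]
0.17 703 [ 711.7 -195.2] [56.9 71.7] 89.6 [ 0.6757 -0.2235  0.1701] [ 0.7473 -0.1665  0.1992]
side 331.6775170346162 192.21696677388113
0.24 111 [ 711.5 -191.6] [68.4 13.1] 1.5 [ 0.6773 -0.1985  0.2403] [ 0.7456 -0.1843  0.2628]
0.17 540 [ 711.6 -190.7] [68.8 62. ] 0.3 [ 0.6773 -0.2216  0.17  ] [ 0.746  -0.1596  0.1992]
```

View pics/h1.png

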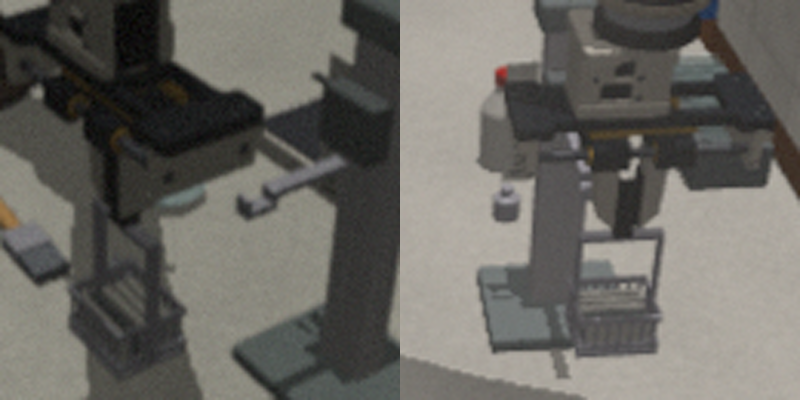

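The crops show the basket hanging level with its bar along world x. The hook is ahead of it at about the same height, below the bar. The bar is at y = -0.193 and the seat at y = -0.081, so I move it in over the seat.

Request:
arm_command(dp=[[0.2, 0, 0], [0.5, 0.0, 0], [0.6, 0.03, 0], [0.6, 0, 0], [0.6, 0, 0], [0.6, 0, 0], [0.6, 0, 0], [0.5, 0, 0], [0.28, 0, 0], [0, 0, 0]], angular=[[0, 0, 0], [0, 0, 0], [0, 0, 0], [0, 0, 0], [0, 0, 0], [0, 0, 0], [0, 0, 0], [0, 0, 0], [0, 0, 0], [0, 0, 0]], claw=[0, 0, 0, 0, 0, 0, 0, 0, 0, 0])

```text
clock: 12.6
position: [0.7129, -0.0787, 0.2731]
ee_rot: [-2.22, -2.222, -0.001]
force: [-0.2, 0.1, -1.6]
width: 0.168
gripper_force: 50.0
```

```bash
python3 - <<'E'
from st import *
from m import rect
F=[];o=[]
for i in range(16):
    d=shot(('scene','side')[i%2]);F.append(arm.observe()['force'])
F=np.array(F);print(F.mean(0),F.std(0));s=st()
for n in('scene','side'):
    d=dict(np.load(f'/tmp/{n}.npz'));P=cloud(d);ok=d['z_map']>0
    K,R,t=d['K'],np.array(d['R']),np.array(d['t'])
    c=R@np.array([.71,-.08,.24])+t;u,v=(K@c)[:2]/c[2]
    u,v=int(u),int(v);o.append(cv2.resize(d['frame'][v-40:v+40,u-40:u+40],(400,400),interpolation=2))
    q=P[ok&(abs(P[...,0]-s['position'][0])>.012)&(abs(P[...,0]-s['position'][0])<.045)&(abs(P[...,1]-s['position'][1])<.03)]
    b=q[(q[:,2]>.245)&(q[:,2]<.263)];print(len(b),*rect(b),b.min(0),b.max(0))
cv2.imwrite('pics/h2.png',np.hstack(o)[:,:,::-1])
E
```

```text
[-0.0639 -0.1769 -1.3219] [0.4325 0.5001 0.4318]
t 13.4 p [ 0.7128 -0.0803  0.2732] ty [ 1.    -0.001 -0.   ] tz [-0.      0.0001 -1.    ] F [ 0.1362 -0.6748 -1.7726] T [-0.0763  0.082   0.0063] w 0.17 gf 49.997400641441345 q [-0.291   0.61    0.6002  1.2742 -0.3376  1.3567  0.2937]
99 [713.1 -83. ] [69.6 11.3] 1.8 [ 0.6784 -0.0889  0.2452] [ 0.748  -0.0768  0.2615]
70 [712.5 -80.4] [67.5 13.3] 1.8 [ 0.6786 -0.0866  0.2454] [ 0.7462 -0.0727  0.2628]
```

View pics/h2.png

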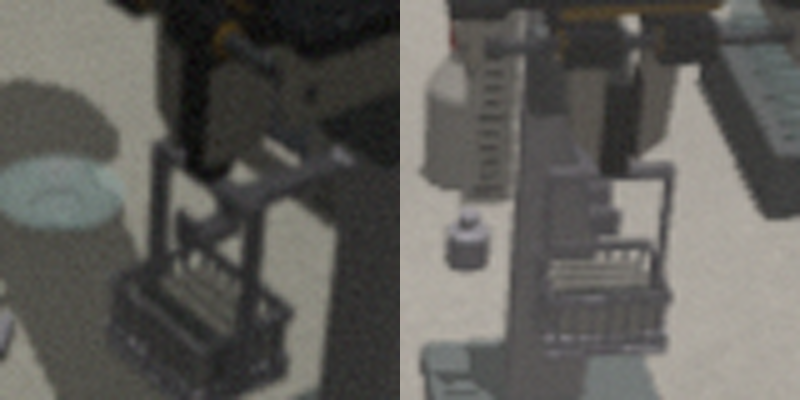

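The bar is over the seat, with the hook inside the bail. I ease it down.

Request:
arm_command(dp=[[0, 0, 0.1], [0, 0, 0.2], [0, 0, 0.2], [0, 0, 0.2], [0, 0, 0.1], [0, 0, 0.1], [0, 0, 0.1], [0, 0, 0.1], [0, 0, 0.1], [0, 0, 0.1]], angular=[[0, 0, 0], [0, 0, 0], [0, 0, 0], [0, 0, 0], [0, 0, 0], [0, 0, 0], [0, 0, 0], [0, 0, 0], [0, 0, 0], [0, 0, 0]], claw=[0, 0, 0, 0, 0, 0, 0, 0, 0, 0])

```text
clock: 14.4
position: [0.7128, -0.0803, 0.2407]
ee_rot: [2.222, 2.22, 0.0]
force: [0.5, -0.2, -1.0]
width: 0.17
gripper_force: 50.0
```

Request:
arm_command(dp=[[0, 0, 0.1], [0, 0, 0.1], [0, 0, 0.1], [0, 0, 0.1], [0, 0, 0.1], [0, 0, 0.05], [0, 0, 0], [0, 0, 0]], angular=[[0, 0, 0], [0, 0, 0], [0, 0, 0], [0, 0, 0], [0, 0, 0], [0, 0, 0], [0, 0, 0], [0, 0, 0]], claw=[0, 0, 0, 0, 0, 0, 0, 0])

```text
clock: 15.2
position: [0.7128, -0.0803, 0.2271]
ee_rot: [2.223, 2.22, 0.0]
force: [1.1, -0.1, 0.4]
width: 0.175
gripper_force: 50.0
```

```bash
cat > hk.py <<'E'
from st import *
def run(N,fn=None):
    F=[];o=[];T=[]
    for i in range(N):
        d=shot(('scene','side')[i%2]);s=arm.observe();F.append(s['force']);T.append(s['ft_torque'])
    F=np.array(F);print(F.mean(0),F.std(0),np.mean(T,0));st()
    for n in('scene','side'):
        d=dict(np.load(f'/tmp/{n}.npz'));P=cloud(d);ok=d['z_map']>0;x,y,z=P[...,0],P[...,1],P[...,2]
        b=P[ok&(abs(x-.712)<.006)&(y>-.055)&(y<-.01)&(z>.12)&(z<.26)];print(n,'shank top z',len(b),np.sort(b[:,2])[-25:].mean() if len(b) else '')
        # bar side parts
        b=P[ok&(abs(x-.712)>.013)&(abs(x-.712)<.03)&(abs(y+.081)<.012)&(z>.17)&(z<.28)]
        print('bar',len(b),b[:,:].mean(0) if len(b) else '',b[:,2].max() if len(b) else '')
        K,R,t=d['K'],np.array(d['R']),np.array(d['t']);c=R@np.array([.71,-.07,.21])+t;u,v=((K@c)[:2]/c[2]).astype(int)
        o.append(cv2.resize(d['frame'][v-45:v+45,u-45:u+45],(400,400),interpolation=2))
    if fn: cv2.imwrite('pics/'+fn,np.hstack(o)[:,:,::-1])
E
python3 -c "
from hk import *
run(24,'h3.png')"
```

```text
[0.1062 0.2184 0.1723] [0.3901 0.5682 0.5071] [-0.0349  0.0569  0.0037]
t 16.4 p [ 0.7128 -0.0803  0.227 ] ty [ 1.     -0.0011  0.0001] tz [ 0.0001  0.     -1.    ] F [0.5087 0.4354 0.7043] T [-0.0491  0.0856  0.0111] w 0.17 gf 49.9980354309082 q [-0.2907  0.6359  0.5867  1.3441 -0.3521  1.2649  0.3096]
scene shank top z 42 0.21280429800008477
bar 152 [ 0.7272 -0.0845  0.2395] 0.27774656466012454
side shank top z 10 0.14749701365314036
bar 192 [ 0.7105 -0.0871  0.2469] 0.27985023350310195
```

View pics/h3.png

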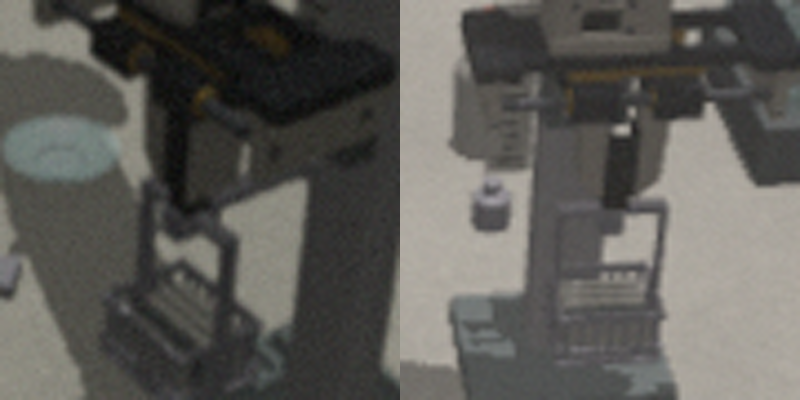

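The crops show the bar on the seat between tip and heel. The measured residual force is about 0.1 to 0.2 N, so it is close to balance. I let go gently.

Request:
arm_command(dp=[[0, 0, 0], [0, 0, 0], [0, 0, 0], [0, 0, 0], [0, 0, 0], [0, 0, 0], [0, 0, 0], [0, 0, 0], [0, 0, 0], [0, 0, 0]], angular=[[0, 0, 0], [0, 0, 0], [0, 0, 0], [0, 0, 0], [0, 0, 0], [0, 0, 0], [0, 0, 0], [0, 0, 0], [0, 0, 0], [0, 0, 0]], claw=[0, 0, 0, 0.19, 0.21, 0.24, 0.28, 0.35, 0.5, 0.7], force=5)

```text
clock: 17.4
position: [0.7128, -0.0803, 0.227]
ee_rot: [-2.223, -2.22, -0.0]
force: [-0.2, -0.3, 0.7]
width: 0.474
gripper_force: 0.0
```

```bash
python3 -c "
from hk import *
run(6,'h4.png')"
```

```text
[ 0.0203  0.2119 -0.1844] [0.3797 0.2585 0.6531] [-0.0908  0.0591 -0.0078]
t 17.7 p [ 0.7128 -0.0803  0.227 ] ty [ 1.    -0.001  0.   ] tz [ 0.  0. -1.] F [-0.2064  0.1591  1.012 ] T [-0.0607  0.0504  0.0243] w 0.693 gf 0.0 q [-0.2907  0.6359  0.5867  1.3441 -0.3521  1.2649  0.3096]
scene shank top z 4 0.21265532434503134
bar 135 [ 0.6947 -0.0846  0.2321] 0.2720652500533853
side shank top z 22 0.21845002886209783
bar 39 [ 0.7109 -0.0813  0.217 ] 0.2456669600556302
```

View pics/h4.png

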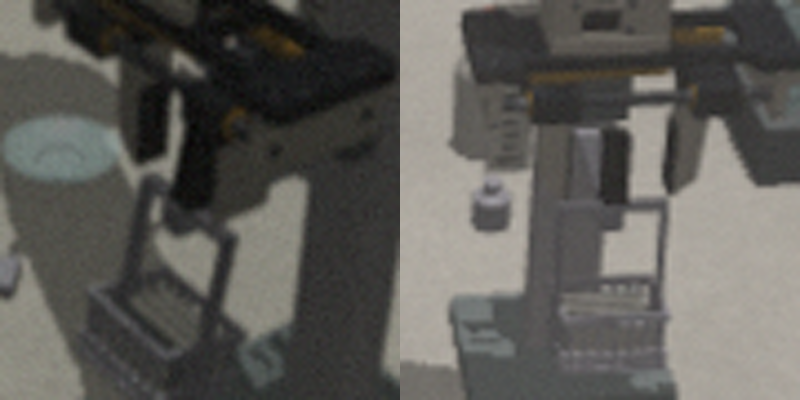

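The crops show the basket let go and hanging on the hook. In the scene view it looks a little tilted about the bar, possibly swinging. I'll track that by number.

```bash
cat > tl.py <<'E'
from st import *
def tilt():
    for n in('scene','side'):
        d=shot(n);P=cloud(d);ok=d['z_map']>0;x,y,z=P[...,0],P[...,1],P[...,2]
        # right-hand / left-hand uprights: y vs z fit
        r=[]
        for sx in(-1,1):
            m=ok&(abs(x-.712-sx*.032)<.006)&(abs(y+.081)<.05)&(z>.158)&(z<.208)
            q=P[m]
            if len(q)>8:
                A=np.polyfit(q[:,2],q[:,1],1);r.append((len(q),round(np.degrees(np.arctan(A[0])),1),round(np.polyval(A,.21),4)))
        m=ok&(abs(x-.712)<.045)&(abs(y+.081)<.06)&(z>.10)&(z<.155);q=P[m]
        print(n,r,'basket y',q[:,1].min(),q[:,1].max(),'x',q[:,0].min(),q[:,0].max(),'z',q[:,2].min())
        m=ok&(abs(x-.712)<.012)&(abs(y+.081)<.03)&(z>.222)&(z<.268)&(d['frame'].max(2)<45);q=P[m]
        if len(q)>5:print(' post',len(q),q.min(0),q.max(0))
    print(arm.observe()['clock'])
E
python3 -c "
from tl import *
for i in range(6): tilt()"
```

```text
scene [(70, np.float64(8.5), np.float64(-0.0844)), (76, np.float64(7.3), np.float64(-0.085))] basket y -0.1264726687345011 -0.06386962069436027 x 0.6764877380865868 0.7485296472072209 z 0.10641388160670794
 post 125 [ 0.7066 -0.0906  0.2222] [ 0.722  -0.0714  0.2611]
side [(30, np.float64(10.8), np.float64(-0.08)), (29, np.float64(7.5), np.float64(-0.0816))] basket y -0.12184244991078762 -0.05667409306267651 x 0.677718527982365 0.7462673509469333 z 0.1122363053899733
 post 18 [ 0.7047 -0.0878  0.2229] [ 0.7163 -0.0743  0.2644]
17.8
scene [(67, np.float64(2.2), np.float64(-0.0852)), (74, np.float64(4.0), np.float64(-0.0841))] basket y -0.11897598397059993 -0.0584277457181267 x 0.6763526893220941 0.7484163069063238 z 0.10942197721785199
 post 126 [ 0.7063 -0.0918  0.2222] [ 0.7227 -0.0748  0.2631]
side [(27, np.float64(8.8), np.float64(-0.079)), (28, np.float64(0.9), np.float64(-0.0818))] basket y -0.11241539476030515 -0.05049095677141936 x 0.6776794031006995 0.7470844723146375 z 0.11286045386291868
 post 12 [ 0.7049 -0.0901  0.2282] [ 0.7167 -0.08    0.2656]
17.9
scene [(65, np.float6
[... 1456 characters left out ...]
32467173 -0.058063218292322825 x 0.6777801348455562 0.7469689045365961 z 0.11232922759870334
 post 12 [ 0.7048 -0.0865  0.23  ] [ 0.7163 -0.0753  0.2655]
18.2
scene [(73, np.float64(7.0), np.float64(-0.0855)), (76, np.float64(8.9), np.float64(-0.0846))] basket y -0.12727546046123692 -0.06413691669808584 x 0.6754091113734327 0.748202700896298 z 0.10800647075809255
 post 124 [ 0.706  -0.0903  0.2223] [ 0.7225 -0.0715  0.2603]
side [(30, np.float64(9.0), np.float64(-0.0823)), (33, np.float64(17.0), np.float64(-0.0795))] basket y -0.12566607077954545 -0.05996237439078698 x 0.6779737050367936 0.7464103183603542 z 0.11239884407547034
 post 9 [ 0.705  -0.0873  0.2222] [ 0.7151 -0.073   0.2629]
18.3
```

It is swinging between about 0° and 9°. I wait for it to settle.

Request:
arm_command(dp=[[0, 0, 0], [0, 0, 0], [0, 0, 0], [0, 0, 0], [0, 0, 0], [0, 0, 0], [0, 0, 0], [0, 0, 0], [0, 0, 0], [0, 0, 0]], angular=[[0, 0, 0], [0, 0, 0], [0, 0, 0], [0, 0, 0], [0, 0, 0], [0, 0, 0], [0, 0, 0], [0, 0, 0], [0, 0, 0], [0, 0, 0]], claw=[0.7, 0.7, 0.7, 0.7, 0.7, 0.7, 0.7, 0.7, 0.7, 0.7])

```text
clock: 19.3
position: [0.7128, -0.0803, 0.227]
ee_rot: [2.223, 2.22, 0.0]
force: [0.1, -0.0, 0.6]
width: 0.701
gripper_force: 0.0
```

Request:
arm_command(dp=[[0, 0, 0], [0, 0, 0], [0, 0, 0], [0, 0, 0], [0, 0, 0], [0, 0, 0], [0, 0, 0], [0, 0, 0], [0, 0, 0], [0, 0, 0]], angular=[[0, 0, 0], [0, 0, 0], [0, 0, 0], [0, 0, 0], [0, 0, 0], [0, 0, 0], [0, 0, 0], [0, 0, 0], [0, 0, 0], [0, 0, 0]], claw=[0.7, 0.7, 0.7, 0.7, 0.7, 0.7, 0.7, 0.7, 0.7, 0.7])

```text
clock: 20.3
position: [0.7128, -0.0803, 0.227]
ee_rot: [-2.223, -2.22, -0.0]
force: [0.7, 0.7, 0.5]
width: 0.703
gripper_force: 0.0
```

```bash
python3 -c "
from tl import *
for i in range(5): tilt()"
```

```text
scene [(70, np.float64(1.9), np.float64(-0.0845)), (72, np.float64(3.4), np.float64(-0.0839))] basket y -0.11757282663944711 -0.057831551259424616 x 0.6774292153539627 0.7482177096530966 z 0.10959609986215689
 post 131 [ 0.7044 -0.0912  0.2222] [ 0.7234 -0.0747  0.264 ]
side [(28, np.float64(5.0), np.float64(-0.08)), (30, np.float64(0.6), np.float64(-0.0814))] basket y -0.11299287084571663 -0.05006795590229916 x 0.6781079032306483 0.7470464553265359 z 0.11190290564847068
 post 13 [ 0.7059 -0.0879  0.2239] [ 0.713  -0.0807  0.2661]
20.4
scene [(66, np.float64(-2.0), np.float64(-0.0845)), (75, np.float64(0.8), np.float64(-0.0833))] basket y -0.11247529280102994 -0.053950007301442025 x 0.6766076352261582 0.7479559287250076 z 0.10852273186437039
 post 130 [ 0.7064 -0.0923  0.2221] [ 0.7231 -0.0752  0.2639]
side [(24, np.float64(5.2), np.float64(-0.0798)), (31, np.float64(0.4), np.float64(-0.0815))] basket y -0.11127163003808231 -0.047979534618698826 x 0.6780964712230072 0.7465041603963699 z 0.11170240920874985
 post 9 [ 0.7069 -0.0885  0.2221] [ 0.7168 -0.0833  0.2589]
20.5
scene [(66, n
[... 917 characters left out ...]
81596428 -0.058648577727143776 x 0.6778136063102007 0.746267590974991 z 0.11313149445241835
 post 13 [ 0.705  -0.0874  0.2221] [ 0.7156 -0.0746  0.2624]
20.7
scene [(72, np.float64(7.9), np.float64(-0.0852)), (80, np.float64(9.9), np.float64(-0.0843))] basket y -0.1277073797133285 -0.06473862322396604 x 0.6771363456266138 0.7477885413971322 z 0.10723064983206988
 post 126 [ 0.7064 -0.0901  0.2225] [ 0.7225 -0.0726  0.2614]
side [(32, np.float64(17.8), np.float64(-0.0788)), (31, np.float64(12.5), np.float64(-0.0816))] basket y -0.12576965701368562 -0.06015978650671373 x 0.6776229288758119 0.7468215398818733 z 0.1085463957518298
 post 17 [ 0.705  -0.0872  0.2223] [ 0.7165 -0.0799  0.2626]
20.8
```

The swing isn't decaying. The load is off-centre and the basket rocks about the bar's edge, 0° to 9.5°, so equilibrium is about 4.7°. I'll take hold lightly to stop it, turn it to that angle about the bar, and release.

Request:
arm_command(dp=[[0, 0, 0], [0, 0, 0], [0, 0, 0], [0, 0, 0], [0, 0, 0], [0, 0, 0], [0, 0, 0], [0, 0, 0], [0, 0, 0], [0, 0, 0]], angular=[[0, 0, 0], [0, 0, 0], [0, 0, 0], [0, 0, 0], [0, 0, 0], [0, 0, 0], [0, 0, 0], [0, 0, 0], [0, 0, 0], [0, 0, 0]], claw=[0.4, 0.26, 0.24, 0.22, 0.2, 0.18, 0.16, 0.14, 0.1, 0.1], force=3)

```text
clock: 21.8
position: [0.7128, -0.0804, 0.227]
ee_rot: [-2.223, -2.22, 0.0]
force: [1.6, -0.6, 0.8]
width: 0.178
gripper_force: 3.0
```

```bash
python3 -c "
from tl import *
st()
for i in range(3): tilt()"
```

```text
t 21.8 p [ 0.7128 -0.0804  0.227 ] ty [ 1.     -0.0011 -0.    ] tz [-0. -0. -1.] F [ 1.5539 -0.6159  0.7801] T [-0.1602  0.0038 -0.0041] w 0.178 gf 2.9999978095293045 q [-0.2907  0.6359  0.5867  1.3441 -0.352   1.2649  0.3095]
scene [(69, np.float64(3.2), np.float64(-0.0847)), (73, np.float64(4.5), np.float64(-0.0843))] basket y -0.12016551809542614 -0.05947384929211204 x 0.6768053519838234 0.7483429297807694 z 0.1093101556305916
 post 104 [ 0.7011 -0.0949  0.2222] [ 0.7239 -0.0819  0.2672]
side [(29, np.float64(8.4), np.float64(-0.0798)), (31, np.float64(5.0), np.float64(-0.0813))] basket y -0.11742282593765935 -0.05506353129446835 x 0.6781759699516938 0.7467497703479141 z 0.11200995554601535
 post 12 [ 0.7047 -0.09    0.225 ] [ 0.721  -0.0764  0.2628]
21.9
scene [(70, np.float64(3.5), np.float64(-0.0848)), (76, np.float64(4.0), np.float64(-0.0841))] basket y -0.11971288714025768 -0.05761309445232868 x 0.6769432802263216 0.7486075621603793 z 0.10965421330368338
 post 105 [ 0.7008 -0.0948  0.2227] [ 0.7238 -0.0823  0.2671]
side [(28, np.float64(8.1), np.float64(-0.0799)), (29, np.float64(4.6), np.float64(-0.0814))] basket y -0.117240050606326 -0.05552139494688707 x 0.6783444749992721 0.7468139649822033 z 0.11208728562614835
 post 21 [ 0.7053 -0.0872  0.2223] [ 0.7209 -0.0778  0.266 ]
22.0
scene [(68, np.float64(2.4), np.float64(-0.0851)), (73, np.float64(4.0), np.float64(-0.0847))] basket y -0.12044728903514094 -0.059097025899449464 x 0.6771980228873589 0.748315497233809 z 0.11018120015791487
 post 104 [ 0.7003 -0.0948  0.222 ] [ 0.7237 -0.0849  0.2678]
side [(29, np.float64(9.9), np.float64(-0.0793)), (32, np.float64(1.9), np.float64(-0.0827))] basket y -0.11694939343649828 -0.05552647423803141 x 0.6780048733869857 0.7469753430785743 z 0.11290861479633588
 post 11 [ 0.7045 -0.0898  0.2308] [ 0.7184 -0.0754  0.2642]
22.1
```

It froze at about 4.3°, practically at equilibrium. I release slowly.

Request:
arm_command(dp=[[0, 0, 0], [0, 0, 0], [0, 0, 0], [0, 0, 0], [0, 0, 0], [0, 0, 0], [0, 0, 0], [0, 0, 0], [0, 0, 0], [0, 0, 0]], angular=[[0, 0, 0], [0, 0, 0], [0, 0, 0], [0, 0, 0], [0, 0, 0], [0, 0, 0], [0, 0, 0], [0, 0, 0], [0, 0, 0], [0, 0, 0]], claw=[0.18, 0.19, 0.2, 0.22, 0.25, 0.3, 0.4, 0.6, 0.7, 0.7])

```text
clock: 23.1
position: [0.7128, -0.0803, 0.227]
ee_rot: [-2.223, -2.22, -0.0]
force: [0.5, -0.1, 0.7]
width: 0.598
gripper_force: 0.0
```

```bash
python3 -c "
from tl import *
st()
for i in range(7): tilt()"
```

```text
t 23.1 p [ 0.7128 -0.0803  0.227 ] ty [ 1.     -0.0011  0.    ] tz [ 0.      0.0001 -1.    ] F [ 0.4773 -0.0801  0.6815] T [-0.097   0.0662 -0.0143] w 0.598 gf 0.0 q [-0.2907  0.6359  0.5868  1.3441 -0.3521  1.2649  0.3095]
scene [(71, np.float64(3.4), np.float64(-0.0849)), (74, np.float64(5.2), np.float64(-0.0837))] basket y -0.12060109088561682 -0.05964678229939158 x 0.6769899263480066 0.7479691461881816 z 0.10974226443856369
 post 124 [ 0.7065 -0.0915  0.2222] [ 0.7221 -0.0743  0.2626]
side [(29, np.float64(11.2), np.float64(-0.0786)), (28, np.float64(6.0), np.float64(-0.0809))] basket y -0.11834773913241795 -0.0539917282852696 x 0.6776832604490404 0.7476953146944592 z 0.11282942525909699
 post 14 [ 0.7047 -0.0864  0.2247] [ 0.7143 -0.0762  0.2634]
23.2
scene [(69, np.float64(3.0), np.float64(-0.085)), (76, np.float64(4.4), np.float64(-0.0838))] basket y -0.1208271410543549 -0.05954865469710486 x 0.6765742261499053 0.7477777313358033 z 0.10876818001177267
 post 131 [ 0.7034 -0.0908  0.2226] [ 0.7222 -0.074   0.2631]
side [(29, np.float64(10.5), np.float64(-0.079)), (31, np.float64
[... 2215 characters left out ...]
3256731218 -0.054904441010966434 x 0.6775286375487 0.7463669193360762 z 0.11192491851957555
 post 12 [ 0.7051 -0.089   0.224 ] [ 0.7153 -0.0736  0.2624]
23.7
scene [(70, np.float64(3.2), np.float64(-0.0851)), (72, np.float64(4.8), np.float64(-0.0839))] basket y -0.12122937431968055 -0.05929421087126652 x 0.6764471601329787 0.7485133137854709 z 0.10810092165746861
 post 125 [ 0.7077 -0.0909  0.222 ] [ 0.7231 -0.0747  0.264 ]
side [(29, np.float64(13.4), np.float64(-0.0776)), (33, np.float64(3.5), np.float64(-0.0825))] basket y -0.1182777960182366 -0.05267140947791441 x 0.6778117115378598 0.7467925391369499 z 0.11267021996074028
 post 10 [ 0.7052 -0.0866  0.2236] [ 0.7126 -0.0752  0.2628]
23.8
```

It is hanging still, at about 4.5° from the off-centre load. I let it rest for 3 s.

Request:
arm_command(dp=[[0, 0, 0], [0, 0, 0], [0, 0, 0], [0, 0, 0], [0, 0, 0], [0, 0, 0], [0, 0, 0], [0, 0, 0], [0, 0, 0], [0, 0, 0]], angular=[[0, 0, 0], [0, 0, 0], [0, 0, 0], [0, 0, 0], [0, 0, 0], [0, 0, 0], [0, 0, 0], [0, 0, 0], [0, 0, 0], [0, 0, 0]], claw=[0.7, 0.7, 0.7, 0.7, 0.7, 0.7, 0.7, 0.7, 0.7, 0.7])

```text
clock: 24.8
position: [0.7128, -0.0803, 0.227]
ee_rot: [-2.223, -2.22, -0.0]
force: [0.4, -0.4, 0.1]
width: 0.698
gripper_force: 0.0
```

Request:
arm_command(dp=[[0, 0, 0], [0, 0, 0], [0, 0, 0], [0, 0, 0], [0, 0, 0], [0, 0, 0], [0, 0, 0], [0, 0, 0], [0, 0, 0], [0, 0, 0]], angular=[[0, 0, 0], [0, 0, 0], [0, 0, 0], [0, 0, 0], [0, 0, 0], [0, 0, 0], [0, 0, 0], [0, 0, 0], [0, 0, 0], [0, 0, 0]], claw=[0.7, 0.7, 0.7, 0.7, 0.7, 0.7, 0.7, 0.7, 0.7, 0.7])

```text
clock: 25.8
position: [0.7128, -0.0803, 0.227]
ee_rot: [-2.223, -2.22, -0.0]
force: [0.2, -0.7, 0.6]
width: 0.699
gripper_force: 0.0
```

Request:
arm_command(dp=[[0, 0, 0], [0, 0, 0], [0, 0, 0], [0, 0, 0], [0, 0, 0], [0, 0, 0], [0, 0, 0], [0, 0, 0], [0, 0, 0], [0, 0, 0]], angular=[[0, 0, 0], [0, 0, 0], [0, 0, 0], [0, 0, 0], [0, 0, 0], [0, 0, 0], [0, 0, 0], [0, 0, 0], [0, 0, 0], [0, 0, 0]], claw=[0.7, 0.7, 0.7, 0.7, 0.7, 0.7, 0.7, 0.7, 0.7, 0.7])

```text
clock: 26.8
position: [0.7128, -0.0803, 0.227]
ee_rot: [2.223, 2.22, 0.0]
force: [-1.0, 0.3, 0.1]
width: 0.706
gripper_force: 0.0
```

```bash
python3 -c "
from tl import *
tilt();tilt()"
```

```text
scene [(68, np.float64(4.1), np.float64(-0.0848)), (72, np.float64(3.6), np.float64(-0.0843))] basket y -0.12094436273017772 -0.05968729717874551 x 0.6763804270261137 0.7479396599241764 z 0.10904664373642219
 post 127 [ 0.7067 -0.0914  0.2222] [ 0.7224 -0.0737  0.2634]
side [(30, np.float64(12.9), np.float64(-0.0781)), (31, np.float64(4.3), np.float64(-0.0814))] basket y -0.11735152637149798 -0.05418917053696304 x 0.6775192098245786 0.7464703986070117 z 0.11264732284466142
 post 16 [ 0.7052 -0.088   0.2259] [ 0.7157 -0.0749  0.2635]
26.9
scene [(67, np.float64(3.5), np.float64(-0.0848)), (73, np.float64(4.9), np.float64(-0.0836))] basket y -0.12068738971392966 -0.05952874548151695 x 0.6774869628445578 0.7478213639862024 z 0.10813653006022297
 post 123 [ 0.7076 -0.0909  0.2221] [ 0.7226 -0.0754  0.263 ]
side [(30, np.float64(11.8), np.float64(-0.0781)), (32, np.float64(4.1), np.float64(-0.0813))] basket y -0.11764708313850572 -0.054713812813242856 x 0.67783462426881 0.746632185205097 z 0.11356833313252633
 post 18 [ 0.705  -0.0864  0.2233] [ 0.7167 -0.0777  0.2643]
27.0
```

Request:
arm_command(dp=[[0, 0, 0], [0, 0, 0], [0, 0, 0], [0, 0, 0], [0, 0, 0], [0, 0, 0], [0, 0, 0], [0, 0, 0], [0, 0, 0], [0, 0, 0]], angular=[[0, 0, 0], [0, 0, 0], [0, 0, 0], [0, 0, 0], [0, 0, 0], [0, 0, 0], [0, 0, 0], [0, 0, 0], [0, 0, 0], [0, 0, 0]], claw=[0.4, 0.26, 0.24, 0.22, 0.2, 0.18, 0.16, 0.12, 0.05, 0], force=5)

```text
clock: 28.0
position: [0.7128, -0.0803, 0.227]
ee_rot: [-2.223, -2.22, -0.0]
force: [-0.3, -0.2, -0.2]
width: 0.171
gripper_force: 5.0
```

Request:
arm_command(dp=[[0, 0, 0], [0, 0, 0], [0, 0, 0], [0, 0, -0.05], [0, 0, -0.1], [0, 0, -0.1], [0, 0, -0.1], [0, 0, -0.1], [0, 0, -0.1], [0, 0, -0.1]], angular=[[0, 0, 0], [0, 0, 0], [0, 0, 0], [0, 0, 0], [0, 0, 0], [0, 0, 0], [0, 0, 0], [0, 0, 0], [0, 0, 0], [0, 0, 0]], claw=[0, 0, 0, 0, 0, 0, 0, 0, 0, 0], force=40)

```text
clock: 29.0
position: [0.7127, -0.0803, 0.2434]
ee_rot: [-2.223, -2.22, 0.0]
force: [0.4, 0.2, -0.3]
width: 0.171
gripper_force: 40.0
```

Request:
arm_command(dp=[[0, 0, -0.1], [0, 0, -0.1], [0, 0, -0.1], [0, 0, -0.1], [0, 0, -0.1], [0, 0, -0.15], [0, 0, -0.2], [0, 0, -0.2], [0, 0, -0.2], [0, 0, -0.1]], angular=[[0, 0, 0], [0, 0, 0], [0, 0, 0], [0, 0, 0], [0, 0, 0], [0, 0, 0], [0, 0, 0], [0, 0, 0], [0, 0, 0], [0, 0, 0]], claw=[0, 0, 0, 0, 0, 0, 0, 0, 0, 0])

```text
clock: 30.0
position: [0.713, -0.0804, 0.2778]
ee_rot: [2.222, 2.22, 0.001]
force: [0.4, 0.3, -1.4]
width: 0.172
gripper_force: 40.0
```

```bash
python3 - <<'E'
from hk import *
run(2,'h5.png')
d=dict(np.load('/tmp/scene.npz'));P=cloud(d);x,y,z=P[...,0],P[...,1],P[...,2]
for sx in(-1,1):
    q=P[(abs(x-.712-sx*.032)<.006)&(abs(y+.081)<.05)&(z>.204)&(z<.254)];A=np.polyfit(q[:,2],q[:,1],1);print(np.degrees(np.arctan(A[0])),np.polyval(A,.256))
E
```

```text
[-0.2034  0.1545 -1.3388] [0.7927 0.13   0.3458] [-0.0842  0.0235  0.0258]
t 30.1 p [ 0.713  -0.0804  0.2776] ty [ 1.     -0.001   0.0009] tz [ 0.0009 -0.0001 -1.    ] F [ 0.5893  0.2845 -0.9929] T [-0.0777  0.0384  0.0184] w 0.173 gf 39.999600648880005 q [-0.2908  0.6078  0.6014  1.2673 -0.3365  1.3645  0.2925]
scene shank top z 59 0.2389860287568159
bar 133 [ 0.7053 -0.0836  0.227 ] 0.2798205060248949
side shank top z 18 0.23739379268793032
bar 91 [ 0.7112 -0.0812  0.2288] 0.27985009783313025
10.993227423076842 -0.08226685876586509
6.531056886979188 -0.08404467290831388
```

View pics/h5.png

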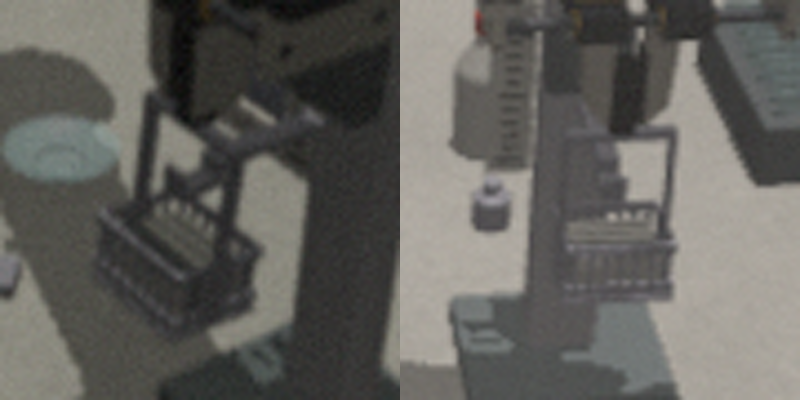

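The crops show the basket lifted clear, with the hook back at its empty height and the basket tilted a few degrees in the grip. I back out along -y.

Request:
arm_command(dp=[[-0.2, 0, 0], [-0.4, 0, 0], [-0.6, 0, 0], [-0.6, 0, 0], [-0.6, 0, 0], [-0.6, 0, 0], [-0.6, 0, 0], [-0.5, 0, 0], [-0.4, 0, 0], [-0.2, 0, 0]], angular=[[0, 0, 0], [0, 0, 0], [0, 0, 0], [0, 0, 0], [0, 0, 0], [0, 0, 0], [0, 0, 0], [0, 0, 0], [0, 0, 0], [0, 0, 0]], claw=[0, 0, 0, 0, 0, 0, 0, 0, 0, 0])

```text
clock: 31.1
position: [0.7124, -0.1993, 0.2769]
ee_rot: [2.224, 2.219, -0.001]
force: [-0.7, 0.8, -1.3]
width: 0.174
gripper_force: 40.0
```

Request:
arm_command(dp=[[0, -0.2, 0], [0, -0.5, 0], [0, -0.8, 0], [0, -0.8, 0], [0, -0.8, 0], [0, -0.8, 0], [0, -0.8, 0], [0, -0.8, 0], [0, -0.8, 0], [0, -0.8, 0]], angular=[[0, 0, 0], [0, 0, 0], [0, 0, 0], [0, 0, 0], [0, 0, 0], [0, 0, 0], [0, 0, 0], [0, 0, 0], [0, 0, 0], [0, 0, 0]], claw=[0, 0, 0, 0, 0, 0, 0, 0, 0, 0])

```text
clock: 32.1
position: [0.5343, -0.1966, 0.2771]
ee_rot: [-2.221, -2.222, -0.001]
force: [-0.2, 0.2, -1.5]
width: 0.171
gripper_force: 40.0
```

Request:
arm_command(dp=[[0, -0.8, 0], [0, -0.8, 0], [0, -0.8, 0], [-0.3, -0.8, 0], [-0.6, -0.6, 0], [-0.7, -0.3, 0], [-0.7, 0, 0], [-0.7, 0, 0], [-0.7, 0, 0], [-0.4, 0, 0]], angular=[[0, 0, 0], [0, 0, 0], [0, 0, 0], [0, 0, 0], [0, 0, 0], [0, 0, 0], [0, 0, 0], [0, 0, 0], [0, 0, 0], [0, 0, 0]], claw=[0, 0, 0, 0, 0, 0, 0, 0, 0, 0])

```text
clock: 33.1
position: [0.4324, -0.3006, 0.2772]
ee_rot: [2.222, 2.22, 0.001]
force: [0.2, 0.1, -1.5]
width: 0.171
gripper_force: 40.0
```

```bash
cat > lv.py <<'E'
from st import *
def lv():
    s=st();p=s['position']
    for n in('scene','side'):
        d=shot(n);P=cloud(d);ok=d['z_map']>0
        Q=P-p
        x,y,z=Q[...,0],Q[...,1],Q[...,2]
        b=ok&(abs(x)<.05)&(abs(y)<.06)
        # uprights between bar underside and rim
        for sx in(-1,1):
            q=Q[b&(abs(x-sx*.032)<.007)&(z>-.07)&(z<-.02)]
            if len(q)>8:A=np.polyfit(q[:,2],q[:,1],1);print(n,'upr',sx,len(q),'deg %.1f y@bar %.4f'%(np.degrees(np.arctan(A[0])),np.polyval(A,-.017)))
        # the rim: top z for the -y and +y sides
        for sy in(-1,1):
            q=Q[b&(abs(x)<.025)&(z>-.10)&(z<-.055)&(y*sy>.012)]
            if len(q)>8:
                t=q[q[:,2]>np.quantile(q[:,2],.9)-.0];print('  rim',sy,len(q),t.mean(0))
        q=Q[b&(z>-.13)&(z<-.085)];print('  low y',q[:,1].min(),q[:,1].max(),'x',q[:,0].min(),q[:,0].max(),'zmin',q[:,2].min())
E
python3 -c "
from lv import *
lv()"
```

```text
t 33.1 p [ 0.4324 -0.3006  0.2772] ty [ 1.     -0.0011  0.0007] tz [ 0.0007 -0.0001 -1.    ] F [ 0.1829  0.1495 -1.5495] T [-0.0964  0.0755  0.0053] w 0.171 gf 39.99981164932251 q [-0.0573  0.2601  0.7191  1.7783 -0.1853  1.1712  0.7165]
scene upr -1 71 deg 2.0 y@bar -0.0050
scene upr 1 85 deg 4.8 y@bar -0.0032
  rim -1 111 [-0.0045 -0.0348 -0.0734]
  rim 1 46 [ 0.0027  0.0182 -0.0774]
  low y -0.03941804896223128 0.01918463492085659 x -0.035707525164192566 0.03766490754301832 zmin -0.11727906157310339
side upr -1 36 deg 4.0 y@bar -0.0035
side upr 1 33 deg 3.4 y@bar -0.0048
  rim -1 276 [ 0.0001 -0.0319 -0.0722]
  rim 1 103 [ 0.0007  0.0205 -0.0756]
  low y -0.038085200058437074 0.022868343937660962 x -0.03348331370506674 0.0339442434800073 zmin -0.11438789410124492
```

It hangs tilted about 4° in the grip. I level it, align it with the recess, and go down most of the way.

Request:
arm_command(dp=[[0, 0, 0], [-0.16, 0.05, 0], [-0.16, 0.05, 0], [-0.16, 0.05, 0], [0, 0, 0.2], [0, 0, 0.6], [0, 0, 0.7], [0, 0, 0.7], [0, 0, 0.7], [0, 0, 0.7]], angular=[[0, 0.25, 0], [0, 0.24, 0], [0, 0, 0.35], [0, 0, 0.35], [0, 0, 0], [0, 0, 0], [0, 0, 0], [0, 0, 0], [0, 0, 0], [0, 0, 0]], claw=[0, 0, 0, 0, 0, 0, 0, 0, 0, 0])

```text
clock: 34.2
position: [0.4362, -0.3039, 0.1855]
ee_rot: [-2.291, -2.067, -0.077]
force: [0.1, -0.1, -0.4]
width: 0.174
gripper_force: 40.0
```

Request:
arm_command(dp=[[0, 0, 0.4], [0, 0, 0.2], [0, 0, 0], [0, 0, 0], [0, 0, 0]], angular=[[0, 0, 0], [0, 0, 0], [0, 0, 0], [0, 0, 0], [0, 0, 0]], claw=[0, 0, 0, 0, 0])

```text
clock: 34.7
position: [0.4364, -0.3047, 0.1722]
ee_rot: [-2.296, -2.064, -0.077]
force: [-0.8, -0.4, -2.0]
width: 0.172
gripper_force: 40.0
```

```bash
python3 -c "
from lv import *
lv()"
```

```text
t 34.7 p [ 0.4364 -0.3047  0.1722] ty [ 0.9944 -0.1055 -0.0065] tz [ 0.0012  0.0729 -0.9973] F [-0.8043 -0.4328 -1.9787] T [-0.2092  0.0769 -0.0078] w 0.172 gf 39.999584555625916 q [ 0.0559  0.4159  0.6818  1.8736 -0.3714  1.0177  0.804 ]
scene upr -1 41 deg -4.0 y@bar -0.0021
scene upr 1 66 deg 0.1 y@bar -0.0057
  rim -1 89 [-0.0063 -0.0286 -0.0755]
  rim 1 65 [ 0.0013  0.024  -0.076 ]
  low y -0.03380166103996052 0.025965504895375635 x -0.03551421754440082 0.038606747018511745 zmin -0.11630717665364566
side upr -1 34 deg -1.9 y@bar 0.0026
side upr 1 26 deg -4.0 y@bar -0.0066
  rim -1 169 [-0.0028 -0.0252 -0.0738]
  rim 1 134 [-0.0017  0.0269 -0.0739]
  low y -0.0570967798458894 0.037855026875648845 x -0.03883202081458459 0.04972765969857096 zmin -0.12989853935187318
```

The rim is level now. I shift about 10 mm along -y and lower gently.

Request:
arm_command(dp=[[-0.14, 0, 0], [-0.14, 0, 0], [-0.14, 0, 0], [0, 0, 0.2], [0, 0, 0.2], [0, 0, 0.2], [0, 0, 0.1], [0, 0, 0.05], [0, 0, 0], [0, 0, 0]], angular=[[0, 0, 0], [0, 0, 0], [0, 0, 0], [0, 0, 0], [0, 0, 0], [0, 0, 0], [0, 0, 0], [0, 0, 0], [0, 0, 0], [0, 0, 0]], claw=[0, 0, 0, 0, 0, 0, 0, 0, 0, 0])

```text
clock: 35.8
position: [0.435, -0.3134, 0.1521]
ee_rot: [-2.295, -2.064, -0.076]
force: [-0.3, 0.1, -1.5]
width: 0.17
gripper_force: 40.0
```

Request:
arm_command(dp=[[0, 0, 0.04], [0, 0, 0.04], [0, 0, 0.04]], angular=[[0, 0, 0], [0, 0, 0], [0, 0, 0]], claw=[0, 0, 0])

```text
clock: 36.1
position: [0.435, -0.3132, 0.149]
ee_rot: [-2.295, -2.063, -0.076]
force: [0.6, 0.2, -1.5]
width: 0.175
gripper_force: 40.0
```

```bash
python3 - <<'E'
from hk import *
F=[]
for i in range(6): d=shot(('scene','side')[i%2]);F.append(arm.observe()['force'])
print(np.mean(F,0));s=st();p=s['position'];o=[]
for n in('scene','side'):
    d=dict(np.load(f'/tmp/{n}.npz'));P=cloud(d);Q=P[(abs(P-p)[...,0]<.045)&(abs(P-p)[...,1]<.04)&(P[...,2]>.066)&(P[...,2]<.085)]
    print(n,'rim',np.quantile(Q[:,2],.9),Q.min(0),Q.max(0))
    K,R,t=d['K'],np.array(d['R']),np.array(d['t']);c=R@np.array([.435,-.315,.08])+t;u,v=((K@c)[:2]/c[2]).astype(int)
    o.append(cv2.resize(d['frame'][v-50:v+50,u-50:u+50],(400,400),interpolation=2))
cv2.imwrite('pics/p1.png',np.hstack(o)[:,:,::-1])
E
```

```text
[-0.256   0.1015 -1.5798]
t 36.4 p [ 0.435  -0.3132  0.1491] ty [ 0.9944 -0.1056 -0.0076] tz [ 0.0001  0.0734 -0.9973] F [ 0.2065 -0.5103 -2.0207] T [-0.1956  0.0946  0.0291] w 0.17 gf 39.99959170818329 q [ 0.0889  0.452   0.665   1.888  -0.3999  0.9773  0.8441]
scene rim 0.07800827513028873 [ 0.3982 -0.3465  0.066 ] [ 0.4723 -0.2851  0.0837]
side rim 0.07571243253286968 [ 0.3991 -0.3429  0.066 ] [ 0.4713 -0.2814  0.0846]
```

Request:
arm_command(dp=[[0, 0, 0.04], [0, 0, 0.04], [0, 0, 0]], angular=[[0, 0, 0], [0, 0, 0], [0, 0, 0]], claw=[0, 0, 0])

```text
clock: 36.7
position: [0.435, -0.313, 0.147]
ee_rot: [-2.295, -2.063, -0.076]
force: [0.2, -0.2, -1.5]
width: 0.17
gripper_force: 40.0
```

Request:
arm_command(dp=[[0, 0, 0.03], [0, 0, 0]], angular=[[0, 0, 0], [0, 0, 0]], claw=[0, 0])

```text
clock: 36.9
position: [0.4349, -0.3132, 0.1468]
ee_rot: [-2.295, -2.063, -0.076]
force: [-1.5, 1.0, 4.6]
width: 0.172
gripper_force: 40.0
```

```bash
python3 - <<'E'
from hk import *
F=[]
for i in range(6): d=shot(('scene','side')[i%2]);F.append(arm.observe()['force'])
print(np.mean(F,0));st()
E
```

```text
[-1.4159  0.1621  5.2842]
t 37.2 p [ 0.435  -0.3132  0.1468] ty [ 0.9944 -0.1058 -0.0072] tz [ 0.0006  0.0733 -0.9973] F [-1.5374  1.2397  4.4282] T [0.1043 0.4945 0.0558] w 0.174 gf 40.00140130519867 q [ 0.0904  0.4546  0.6633  1.8907 -0.4028  0.9722  0.8467]
```

Contact is made. I loosen the grip, open slowly, then withdraw along the tool axis.

Request:
arm_command(dp=[[0, 0, -0.02], [0, 0, 0], [0, 0, 0], [0, 0, 0], [0, 0, 0], [0, 0, 0], [0, 0, 0], [0, 0, 0], [0, 0, 0], [0, 0, 0]], angular=[[0, 0, 0], [0, 0, 0], [0, 0, 0], [0, 0, 0], [0, 0, 0], [0, 0, 0], [0, 0, 0], [0, 0, 0], [0, 0, 0], [0, 0, 0]], claw=[0, 0, 0.18, 0.19, 0.2, 0.22, 0.3, 0.5, 0.8, 1], force=4)

```text
clock: 38.2
position: [0.435, -0.313, 0.1468]
ee_rot: [-2.295, -2.063, -0.076]
force: [-0.3, 0.0, -0.7]
width: 0.515
gripper_force: 0.0
```

Request:
arm_command(dp=[[0, 0, 0], [0, 0, 0], [0, 0, 0], [0, 0, -0.2], [0, 0, -0.4], [0, 0, -0.6], [0, 0, -0.8], [0, 0, -0.8], [0, 0, -0.8], [0, 0, -0.8]], angular=[[0, 0, 0], [0, 0, 0], [0, 0, 0], [0, 0, 0], [0, 0, 0], [0, 0, 0], [0, 0, 0], [0, 0, 0], [0, 0, 0], [0, 0, 0]], claw=[1, 1, 1, 1, 1, 1, 1, 1, 1, 1])

```text
clock: 39.2
position: [0.4348, -0.3214, 0.2583]
ee_rot: [-2.296, -2.064, -0.076]
force: [0.4, -0.2, -0.4]
width: 0.996
gripper_force: 0.0
```

```bash
python3 - <<'E'
from hk import *
st();o=[]
for n in('scene','side'):
    d=shot(n);P=cloud(d);x,y,z=P[...,0],P[...,1],P[...,2];b=(abs(x-.435)<.05)&(abs(y+.314)<.05)
    for lo,hi in((.066,.085),(.13,.142),(.17,.2)):
        q=P[b&(z>lo)&(z<hi)]
        if len(q):print(n,lo,len(q),q.min(0),q.max(0))
    K,R,t=d['K'],np.array(d['R']),np.array(d['t']);c=R@np.array([.435,-.315,.09])+t;u,v=((K@c)[:2]/c[2]).astype(int)
    o.append(cv2.resize(d['frame'][v-60:v+60,u-60:u+60],(400,400),interpolation=2))
cv2.imwrite('pics/p2.png',np.hstack(o)[:,:,::-1])
E
```

```text
t 39.2 p [ 0.4348 -0.3214  0.2583] ty [ 0.9943 -0.106  -0.007 ] tz [ 0.0008  0.073  -0.9973] F [ 0.4303 -0.152  -0.3659] T [-0.188   0.0462 -0.0134] w 0.996 gf 0.0 q [ 0.0431  0.3424  0.7273  1.7393 -0.2993  1.2081  0.7561]
scene 0.066 146 [ 0.3974 -0.3459  0.0661] [ 0.473  -0.2852  0.085 ]
scene 0.13 52 [ 0.4047 -0.3236  0.1303] [ 0.4696 -0.3081  0.1413]
scene 0.17 51 [ 0.4268 -0.324   0.17  ] [ 0.4455 -0.3077  0.1835]
side 0.066 175 [ 0.3987 -0.3431  0.0661] [ 0.4689 -0.2791  0.0833]
side 0.13 124 [ 0.4016 -0.321   0.1301] [ 0.4668 -0.3036  0.1413]
side 0.17 68 [ 0.426  -0.3212  0.171 ] [ 0.4421 -0.3025  0.187 ]
```

View pics/p2.png

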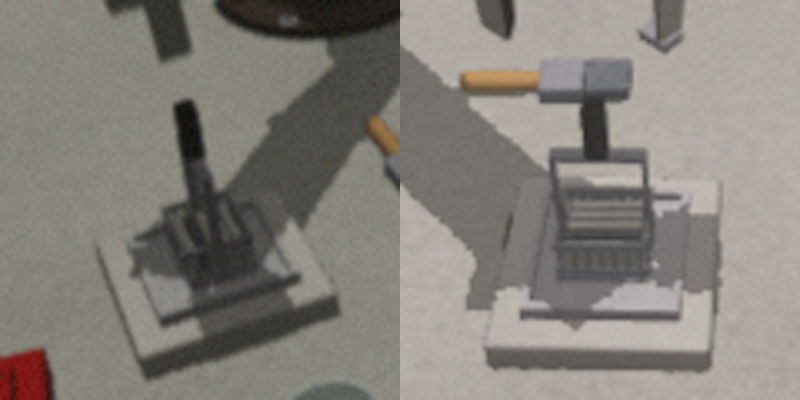

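The crops show the basket standing upright and centred inside the cold plate's rim, with the gripper clear above it. I hand the job in.

```bash
python3 -c "
from cell import arm
print(arm.sign_off())"
```

```text
the job is handed in; nothing more can be done
None
```

The basket was weighed on the hook (about 1.4 N, hook sunk about 20 mm) and set down upright inside the cold plate's rim, and the job is handed in at about 39 s; on first release it swung up to about 9°, so I steadied it with a light grip before it hung still for over 3 s, at a tilt of about 4.5° from its off-centre load.

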